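Clip the temperature logger to the steriliser basket's eye

TASK

Pick up the temperature logger and clip its snap hook onto the upright bar of the bent wire eye on the steriliser basket: feel for the bar, press the hook sideways so that the bar pushes the sprung gate inward, and draw the hook back until the gate snaps shut behind the bar. With the gate shut, tug the logger gently back towards you for half a second so that the bar is felt pulling firmly in the end of the hook (about 6 to 9 N, and never force hook and eye together with more than 15 N). Then let go and leave the logger hanging or lying there, clipped, and do not disturb the bottle, dish and beaker.

Things in the scene. Friction and masses are not known exactly. Their poses are not given: they have to be found in the camera images.
- clip: Loose logger with snap hook, 80 to 150 g, lying flat. Logger: grey plastic box 50 (x) x 30 (y) x 26 (z) mm, to be gripped across its 30 mm width; origin = centre of its underside, z up. Out of its +x end sticks a flat rigid steel hook, a closed frame x 28 to 90, y -16 to 16 mm, of 6 mm bars 10 mm high centred at z = 13 mm. Its inside is 50 x 20 mm: x 34 to 84, y -10 to 10 mm.
- crown (a point): Where the bar's axis sits when pulled home in the hook's far end (crown): x = 80, y = 0, z = 13 mm of the logger's frame, same axes. The crown's inner corners are cut at 45 degrees. Spine: the hook's solid +y side. Nose: the stub on its -y side from the crown back to x = 73.5 mm (inner face y = -10, outer -16).
- mouth (a point): Where the eye's bar should meet the gate: x = 67, y = -13, z = 13 mm of the logger's frame, same axes, on the gate near its free end. A bar entering at x 65 to 69 mm can, with the gate pressed to its stop, pass behind the nose when the hook is drawn back (-x); nearer the hinge it has no room, farther on it meets the nose. The side room there is only 2 to 4 mm.
- clip_gate (a joint): Sprung gate, dark steel bar 5 mm thick, 9 mm high, closing the hook's -y side between rear and nose. Upright hinge at x = 34, y = -13 mm of the logger's frame, free end x = 72. Rad: 0 shut (spring holds it), grows inward (+y), hard stop 0.50. 1 N at the free end starts it, 2 to 3 N opens it fully. It rests on the bar till that has slid on into the crown (axis x 77 to 80 mm), then snaps shut.
- eye (a point): Nominal middle of the eye's upright round bar (dark steel, fixed, 8 mm diameter), 45 mm above the bench, axes of the basket. The wire eye is bent from use: the real bar, still upright, stands up to 14 mm off in x, 12 in y; find it by touch. At 78 and 12 mm height it bends into level 8 mm arms running +x to the basket's wall; free height inside 16 to 74 mm. Clip it with the hook level here and parallel to x, coming from +y.
- basket: Stainless steel steriliser basket, fixed to the bench: an open box 200 x 260 mm, 95 mm high, with the eye in the middle of its front wall. The origin is on the bench under the eye's nominal bar; x points from the bar to the basket, z up; its front wall stands at x = 52 mm and spans y = -130 to 130 mm.
- bottle: Bystander: glass bottle with yellow cap, 68 mm in diameter, 160 mm high, upright; origin at the centre of its underside.
- dish: Bystander: closed clear dish, 90 mm in diameter, 18 mm high; origin at the centre of its underside.
- beaker: Bystander: glass beaker, 64 mm in diameter, 75 mm high; origin at the centre of its underside.
There are look-alikes about, which are no part of the job. Of the things like the clip, leave any that is yellow; of the rest the smaller one is meant.

How it is judged:
By the outcome, as a careful person would: the job done as asked, in the order asked, and still so for the second after the job is handed in, with the robot touching nothing.
It also fails if it takes over 58 s, if anything falls off the work surface, if the arm or the gripper's body presses on something with over 40 N, if the wrist force passes 120 N, or if a joint passes its speed limit or range.

ROBOT

A 6-joint arm with a two-finger parallel gripper is mounted at the origin on the work surface. World frame = base frame: x ahead of the robot, y to its left, z up, the work surface at z = 0. Lengths are in mm, angles in rad, forces in N, time in s.
With the tool pointing down it reaches from about 325 to 875 mm from the base axis. Payload 4.4 kg.
Tool frame: the origin (TCP) lies between the finger pads; the fingertips stand 11 mm ahead of it and the grasp point (between the pads) lies 8 mm behind it; y points along the fingers, x is the direction in which the jaws open and shut, and the axes are right-handed (so a half turn about y gives the same grasp; the last joint's range is limited). The gripper opens to 85 mm and grips with 20 to 120 N. Pads are 22 mm wide; open, the fingers measure 114 mm over their backs; the gripper's body (76 mm by 85 mm) begins 54 mm behind the grasp point. The pads swing forward as they close: fully open they stand 13 mm farther back than shut.
Start: joints at [-1.429, 0.207, 1.542, -0, 1.393, -0.15], TCP at [165.401, -550.699, 208.982] pointing down, gripper open.
Joint ranges: [-2.73, 2.73], [-0.86, 2.22], [0.23, 2.46], [-1.11, 4.25], [0.08, 2.63], [-2.82, 2.82]. Speed limits (rad/s): [2.79, 2.79, 3.14, 3.14, 3.14, 3.14].

INTERFACE

Orientations are given as a 3x3 rotation matrix whose columns are the frame's x, y, z axes.
In Python, from rig import ctrl gives the robot as it stands. The module is installed in compiled form; this text tells all that it offers.
- The arm moves only by the tool send_rows, never from a script. Its argument "deltas" is a list of rows, each an object with "slide": the shift along the world's x, y, z in mm, a list of three; "twist": the turn, a rotation vector about the world's x, y, z in rad, a list of three. In form: [{"slide": [x, y, z], "twist": [rx, ry, rz]}, ...]. A call has 1 to 10 rows; each row is the pose to reach, as a shift and turn from the pose commanded when the call began; what a row does not reach only later rows make up. A row lasts 1/10 s, in which the tool goes at most 50 mm and 8.59 degrees, less where a joint would pass 70% of its speed; a pose out of reach is approached as far as the arm can. A call with a gripper value outside its range is refused whole. "gripper" is the opening, from -1 (shut) to 1 (fully open), set as the call begins (left out, the last holds). The fingers move at their own pace and stop on an object; "grip_force" is the grip in N (left out, the last holds). Time passes only in rows, so rows that repeat a pose let the fingers close. It gives the time, the measured TCP pose, the force and the opening at its end, in the units of the state.
- ctrl.read_state(): the state, without advancing time (a new reading comes with each control period).
- ctrl.grab_frame(name): name is "scene" or "top"; returns a dict with "pixels" (420x560x3 uint8, red, green, blue), "range_z" (420x560 float32, mm along the optical axis (not along the pixel's ray), 0 where there is no reading), "intrinsics" (3x3 intrinsics, pixels), "extrinsics" (4x4, takes a point from world to camera coordinates). Camera axes: x right, y down, z forward; pixel columns grow to the right and rows downward; lengths in mm; the calibration is good to about 2 mm. A picture is of the moment at which its call begins.
- ctrl.close_job(): hands the job in, once; it reports no verdict.
Trained networks look in the newest picture that a camera, given by its name, has taken for a name from the list of things; names that differ only in an ending like _2 or _b are one class to them, and where a whole thing is asked for, a point or a joint stands for the part that bears it (a point fixed in the world has none). Each returns a list of dicts, best first, with "p" (0 to 1); they miss things now and then, are a little off and sometimes report something else, mostly with a low value. They report only what shows in the picture. A call takes as long as a camera call. They do not tell look-alikes from the thing itself.
- ctrl.regions_of(camera, thing): "mask" (420x560 bool, what is visible of it) and "bbox" ([centre column, centre row, width, height] in pixels, round what is visible of it).
The state is a dict: "t": time; "joint_pos": joint angles; "qvel": joint speeds; "joint_efforts": joint torques, N m; "tcp_pos": TCP position; "tool_rot": TCP orientation; "force": force on the tool from outside, world axes, zero at the start; "torque": the same for the moment, N m; "opening": finger opening in mm.
Only numpy, scipy, OpenCV 4.12 (cv2) and the standard library are available. Lean on these libraries where they do the work, as an engineer would, in place of code of your own. Each camera call takes 0.05 s, during which the arm holds its last target. There are 200 camera calls.

## Working session

There is one attempt and no reset: what is moved stays moved. The work goes in short steps, Python scripts to look and compute and a tool call to move; the robot and the scene stay as the last step left them, time stands still between calls to the robot, and variables do not carry over. Pictures are saved under pics/ and viewed, about 8 in all and at most 12, crops included, and the job is handed in when it is done.

Besides the shell and the picture viewer there is one more tool, called after "Call:" as name(argument=value, ...), one argument or row to a line, values as JSON. send_rows: Moves the arm, as the interface text tells. Its arguments: {"type":"object","properties":{"deltas":{"type":"array","items":{"type":"object","properties":{"slide":{"type":"array","items":{"type":"number"}},"twist":{"type":"array","items":{"type":"number"}}}}},"gripper":{"type":"number"},"grip_force":{"type":"number"}},"required":["deltas"]}

```bash
mkdir -p pics; cat > h.py <<'E'
import numpy as np, cv2
from rig import ctrl
np.set_printoptions(precision=2,suppress=True)
def grab(n):
    f=ctrl.grab_frame(n); return f
def save(f,name,crop=None,scale=1):
    im=f["pixels"][:,:,::-1]
    if crop: im=im[crop[1]:crop[3],crop[0]:crop[2]]
    im=cv2.resize(im,None,fx=scale,fy=scale,interpolation=cv2.INTER_CUBIC)
    cv2.imwrite("pics/"+name,im)
def world(f,mask=None):
    K=np.array(f["intrinsics"]);E=np.array(f["extrinsics"]);Z=f["range_z"]
    v,u=np.mgrid[:Z.shape[0],:Z.shape[1]]
    P=np.stack([(u-K[0,2])/K[0,0]*Z,(v-K[1,2])/K[1,1]*Z,Z],-1)
    return (P-E[:3,3])@E[:3,:3]
E
python3 - <<'E'
from h import *
s=ctrl.read_state(); print({k:np.array(v) for k,v in s.items()})
ims=[]
for c in ("top","scene"):
    f=grab(c); save(f,c+"1.png"); W=world(f)
    for th in ("clip","basket","eye","bottle","dish","beaker"):
        try:
            for r in ctrl.regions_of(c,th):
                m=r["mask"]&(f["range_z"]>0); p=W[m]
                print(c,th,round(r["p"],2),np.array(r["bbox"]),np.median(p,0),np.percentile(p,2,axis=0),np.percentile(p,98,axis=0),np.median(f["pixels"][m],0))
        except Exception as e: print(c,th,e)
E
```

```text
{'t': array(0.), 'joint_pos': array([-1.43,  0.21,  1.54,  0.  ,  1.39, -0.15]), 'qvel': array([-0., -0., -0., -0.,  0., -0.]), 'joint_efforts': array([  0.  , -38.3 , -29.16,  -0.  ,   0.01,  -0.  ]), 'tcp_pos': array([ 165.29, -549.88,  207.78]), 'tool_rot': array([[ 0.29, -0.  ,  0.96],
       [-0.96,  0.  ,  0.29],
       [-0.  , -1.  ,  0.  ]]), 'force': array([-0.39, -0.61, -1.51]), 'torque': array([0.04, 0.  , 0.05]), 'opening': array(85.3)}
top clip 0.81 [148.4 211.1  36.1   9.5] [530.56 325.95  24.65] [518.28 297.84  12.34] [545.19 406.88  32.58] [114. 111.  44.]
top clip 0.67 [226.8 253.1  34.1  50.2] [387.32 121.53  27.23] [334.63  72.27  -3.2 ] [470.84 155.57  38.87] [75. 79. 79.]
top basket 0.78 [321.  118.8  98.3  89.6] [ 806.74 -151.68    7.49] [ 682.91 -278.1    -3.6 ] [898.34 -18.58  99.25] [82. 84. 84.]
top eye 0.77 [320.7 118.5 100.6  83.9] [ 805.75 -151.16    7.36] [ 682.74 -279.2    -3.79] [898.31 -17.94  98.97] [82. 83. 84.]
top bottle 0.93 [132.9 152.8  28.8  28.5] [677.62 380.03 107.45] [656.52 359.53  15.4 ] [711.02 414.68 161.59] [75. 81. 68.]
top dish 0.72 
[... 736 characters left out ...]
7.24 407.82  27.55] [113. 100.  36.]
scene eye 0.83 [323.8 294.  133.  124.3] [ 783.8  -138.05   31.53] [ 684.62 -283.78    0.79] [898.45 -12.64  97.49] [57. 57. 57.]
scene bottle 0.75 [397.2 173.6  25.4  45.9] [696.95 372.33  78.57] [656.14 358.37  -0.18] [721.44 469.66 158.96] [106. 108. 108.]
scene dish 0.76 [152.  296.   36.4  29.6] [ 462.49 -426.32   15.63] [ 415.98 -465.01    1.26] [ 498.63 -383.07   19.73] [133. 132. 135.]
scene dish 0.27 [397.4 174.1  22.5  46. ] [697.07 371.9   79.51] [661.08 358.31   2.53] [721.45 406.87 159.49] [105. 108. 108.]
scene beaker 0.83 [170.8 251.5  22.7  33.2] [ 405.67 -302.11   50.71] [ 366.75 -328.54    4.35] [ 426.5  -270.25   74.95] [101. 108. 107.]
```

View pics/top1.png

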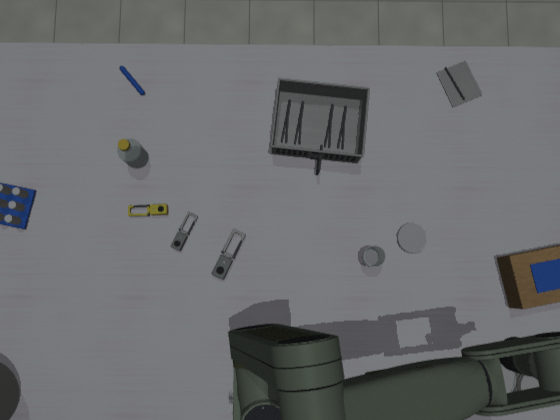

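```bash
python3 - <<'E'
from h import *
f=grab("top"); save(f,"crop1.png",(120,190,270,290),5)
E
```

```text
(no output)
```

View pics/crop1.png

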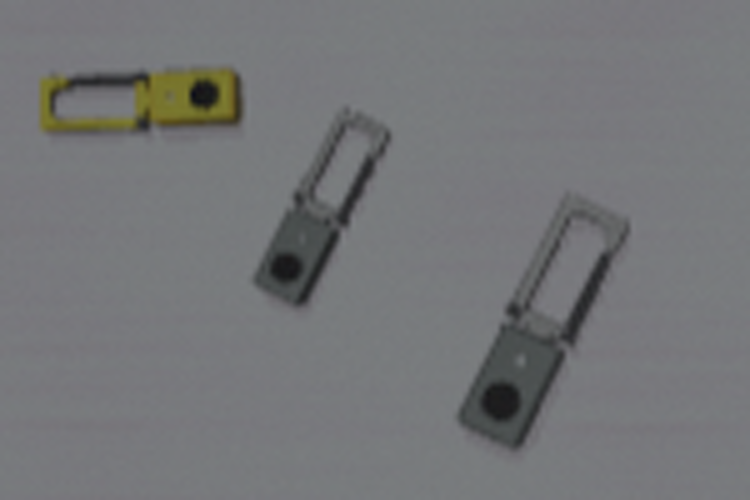

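The top view shows the yellow look-alike at (148,210), the smaller grey clip at (184,231), which is the target, and the larger one at (228,254). In all of them the dark gate is on the right. The basket's eye is near (318,160). Next I'll measure the clip and basket poses.

```bash
python3 - <<'E'
from h import *
f=grab("top"); K=np.array(f["intrinsics"]);E=np.array(f["extrinsics"])
print(K,E[:3,:3],-E[:3,:3].T@E[:3,3])
def onplane(uv,z):
    d=(np.c_[uv,np.ones(len(uv))]@np.linalg.inv(K).T)@E[:3,:3]; C=-E[:3,:3].T@E[:3,3]
    return C+d*((z-C[2])/d[:,2])[:,None]
im=f["pixels"].astype(float); g=im.mean(2)
W=world(f)
sub=np.zeros(g.shape,bool); sub[205:255,165:204]=True
bg=np.median(g[sub]); print("bg",bg)
m=sub&(W[...,2]>16); v,u=np.nonzero(m); 
p=onplane(np.c_[u,v].astype(float),26); print("box depth",len(p),cv2.minAreaRect(p[:,:2].astype(np.float32)))
m2=sub&(abs(g-bg)>12); v,u=np.nonzero(m2); p=onplane(np.c_[u,v].astype(float),18)
c=p[:,:2].mean(0);_,s,vt=np.linalg.svd(p[:,:2]-c);print("all",len(p),c,vt[0],np.arctan2(vt[0][1],vt[0][0]),cv2.minAreaRect(p[:,:2].astype(np.float32)))
# basket rim
W2=W.reshape(-1,3); sel=(abs(W2[:,2]-95)<6)&(W2[:,0]>600)&(abs(W2[:,1]+150)<200)
r=cv2.minAreaRect(W2[sel,:2].astype(np.float32)); print("rim",sel.sum(),r,cv2.boxPoints(r))
for c in ("top","scene"):
    f=grab(c);Wc=world(f).reshape(-1,3)
    s=(Wc[:,0]>620)&(Wc[:,0]<690)&(Wc[:,1]>-200)&(Wc[:,1]<-100)&(Wc[:,2]>10)
    q=Wc[s]; print(c,q[np.argsort(q[:,0])][:60:2])
    if c=="top": a=cv2.resize(f["pixels"][135:185,285:352,::-1],(402,300),interpolation=cv2.INTER_CUBIC)
    else: b=cv2.resize(f["pixels"][240:340,270:370,::-1],(398,400)); 
f=b.copy(); o=np.zeros((400,800,3),np.uint8); o[:300,:402]=a; o[:,402:]=b; cv2.imwrite("pics/eye1.png",np.clip(o*1.7,0,255).astype(np.uint8))
E
```

```text
[[542.42   0.   275.35]
 [  0.   542.42 212.  ]
 [  0.     0.     1.  ]] [[ 0.01 -1.    0.  ]
 [-0.99 -0.01 -0.14]
 [ 0.14 -0.   -0.99]] [ 307.87  -15.28 1591.16]
bg 122.33333333333333
box depth 291 ((476.2588195800781, 263.4121398925781), (118.34309387207031, 115.01412200927734), 68.01298522949219)
all 471 [466.79 251.75] [-0.99  0.11] 3.026598711826268 ((480.8695373535156, 274.5586853027344), (103.0855484008789, 118.24195098876953), 64.92161560058594)
rim 758 ((770.309814453125, -145.01617431640625), (266.4007873535156, 250.74130249023438), 84.23640441894531) [[ 632.2  -264.95]
 [ 881.67 -290.13]
 [ 908.42  -25.08]
 [ 658.95    0.1 ]]
top [[ 638.74 -143.45   20.15]
 [ 639.73 -145.61   29.77]
 [ 640.34 -144.7    40.89]
 [ 640.64 -146.56   53.38]
 [ 640.81 -144.37   79.4 ]
 [ 641.39 -142.19   35.92]
 [ 642.01 -140.21   60.42]
 [ 642.24 -139.58   31.86]
 [ 642.62 -141.13   84.23]
 [ 643.83 -147.26   78.98]
 [ 647.18 -141.76   76.81]
 [ 648.1  -146.69   85.84]
 [ 648.91 -140.95   14.86]
 [ 651.9  -147.05   81.89]
 [ 652.73 -144.53   78.13]
 [ 654.82 -141.39   81.62]
 [ 655.23 -141.07  
[... 476 characters left out ...]
 640.79 -146.94   51.91]
 [ 641.55 -148.16   67.23]
 [ 642.22 -145.14   75.95]
 [ 642.38 -144.52   40.51]
 [ 642.5  -144.84   47.93]
 [ 642.62 -148.95   43.8 ]
 [ 642.98 -145.76   62.94]
 [ 643.16 -141.96   63.91]
 [ 643.5  -142.02   50.1 ]
 [ 643.56 -146.71   74.36]
 [ 643.7  -146.23   46.09]
 [ 644.17 -143.12   61.83]
 [ 644.68 -147.92   68.93]
 [ 644.86 -143.43   41.26]
 [ 646.35 -145.72   61.44]
 [ 648.06 -148.17   78.03]
 [ 649.05 -141.44   80.9 ]
 [ 649.85 -146.42   81.32]
 [ 653.   -146.26   83.07]
 [ 655.24 -148.85   79.32]
 [ 657.64 -143.79   80.7 ]
 [ 658.63 -149.01   81.45]
 [ 659.63 -146.07   76.59]
 [ 662.09 -145.2    80.89]
 [ 663.06 -150.28   78.12]
 [ 666.64 -146.89   84.76]]
```

View pics/eye1.png

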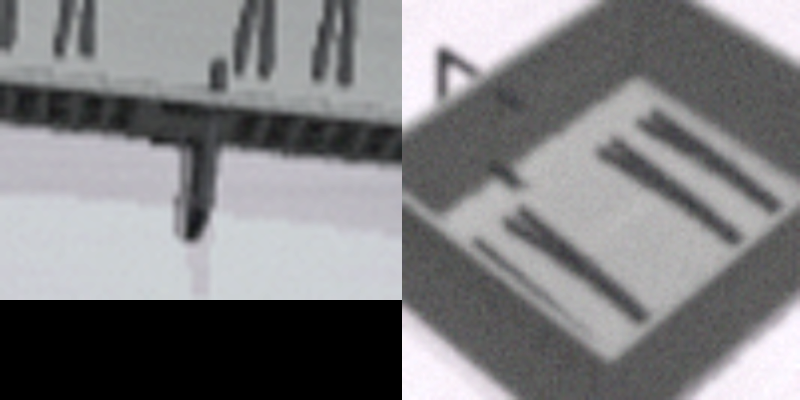

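```bash
cat >> h.py <<'E'
def onplane(f,uv,z):
    K=np.array(f["intrinsics"]);E=np.array(f["extrinsics"])
    d=(np.c_[uv,np.ones(len(uv))]@np.linalg.inv(K).T)@E[:3,:3]; C=-E[:3,:3].T@E[:3,3]
    return C+d*((z-C[2])/d[:,2])[:,None]
def proj(f,P):
    K=np.array(f["intrinsics"]);E=np.array(f["extrinsics"])
    c=P@E[:3,:3].T+E[:3,3]; q=c@K.T; return q[:,:2]/q[:,2:]
E
python3 - <<'E'
from h import *
from scipy.optimize import minimize
f=grab("top"); g=np.mean([f["pixels"].mean(2)]+[grab("top")["pixels"].mean(2) for _ in range(3)],0)
W=world(f)
x0,y0,x1,y1=170,206,203,256
s=g[y0:y1,x0:x1]; bg=np.median(s); print(bg,np.percentile(s,[2,10,25,75]))
m=(s<bg-20).astype(np.uint8)
n,l,st,ce=cv2.connectedComponentsWithStats(cv2.morphologyEx(m,cv2.MORPH_OPEN,np.ones((3,3),np.uint8)))
i=1+np.argmax(st[1:,4]); v,u=np.nonzero(l==i); print(st[i],ce[i])
p=onplane(f,np.c_[u+x0,v+y0].astype(float),26); r=cv2.minAreaRect(p[:,:2].astype(np.float32)); print("box",r)
# template fit: render darkness model (box dark at z26 top) + hook at z18
T=bg-s
yy,xx=np.mgrid[-13:13.1:2,-25:25.1:2]; 
def interp(P):
    q=proj(f,P).astype(np.float32); return cv2.remap(g.astype(np.float32),q[:,0:1],q[:,1:2],cv2.INTER_LINEAR).ravel()
def R(a): return np.array([[np.cos(a),-np.sin(a)],[np.sin(a),np.cos(a)]])
def tr(L,z,t): return np.c_[L@R(t[2]).T+t[:2],np.full(len(L),z)]
def G(x,y): a,b=np.meshgrid(x,y); return np.c_[a.ravel(),b.ravel()]
box=G(np.arange(-23,24,2),np.arange(-13,14,2)); 
ring=np.r_[G([-29],np.arange(-17,18,2)),G(np.arange(-28,25,2),[-19,19])]
hook=np.r_[G(np.arange(36,84,2),[13,]),G([87],np.arange(-12,13,2))]; gate=G(np.arange(36,71,2),[-13])
hin=np.r_[G(np.arange(38,81,2),[-5,0,5]),G(np.arange(32,90,2),[-21,21]),G([95],np.arange(-12,13,3))]
def cost(t):
    return interp(tr(box,26,t)).mean()+interp(tr(gate,17,t)).mean()*.5+interp(tr(hook,18,t)).mean()*.5-interp(tr(ring,10,t)).mean()-interp(tr(hin,2,t)).mean()
c0=np.array(r[0]); best=None
for dx in (-6,0,6):
  for dy in (-6,0,6):
    for a in (-.6,-.4,-.2):
      b=minimize(cost,[c0[0]+dx,c0[1]+dy,a],method="Nelder-Mead",options=dict(initial_simplex=[[c0[0]+dx,c0[1]+dy,a],[c0[0]+dx+4,c0[1]+dy,a],[c0[0]+dx,c0[1]+dy+4,a],[c0[0]+dx,c0[1]+dy,a+.1]]))
      if best is None or b.fun<best.fun: best=b
print("clip",best.x,best.fun)
t=best.x; o=f["pixels"][190:290,120:270,::-1].copy(); o=cv2.resize(o,None,fx=5,fy=5,interpolation=cv2.INTER_CUBIC)
for L,z in ((G([-25,25],[-15,15])[[0,1,3,2]],26),(G([28,90],[-16,16])[[0,1,3,2]],18)):
    q=(proj(f,tr(L,z,t))-[120,190]+.5)*5-.5; cv2.polylines(o,[q.astype(np.int32)],True,(0,0,255),1)
cv2.imwrite("pics/fit.png",o[70:350,150:480])
# basket front wall line
for c in ("top","scene"):
    fc=grab(c); W2=world(fc).reshape(-1,3); k=(W2[:,2]>80)&(W2[:,2]<103)&(W2[:,0]>600)&(W2[:,0]<930)&(W2[:,1]>-320)&(W2[:,1]<20)
    Q=W2[k]
    def fit(a):
        L=(Q[:,:2]-[790,-150])@R(a)
        # front rim x: percentiles
        return L
    def sc(a):
        L=fit(a); h=np.histogram(L[:,0],np.arange(-200,200,3))[0]; h2=np.histogram(L[:,1],np.arange(-200,200,3))[0]; return (h**2).sum()+(h2**2).sum()
    A=np.arange(-.3,.3,.005); S=np.array([sc(a) for a in A]); a=A[np.argmax(np.convolve(S,np.ones(5),'same'))]
    L=fit(a); wall=(abs(L[:,1])<100)
    e=L[np.abs(L[:,1])<110]; hx=np.histogram(L[wall][:,0],np.arange(-160,160,4)); hy=np.histogram(L[abs(L[:,0])<80][:,1],np.arange(-160,160,4))
    print(c,"yaw",a); print(dict(zip(hx[1].astype(int),hx[0])));print(dict(zip(hy[1].astype(int),hy[0])))
    fr=L[(abs(L[:,1])<125)&(abs(L[:,1]-10)>15)&(L[:,0]<-80)]; 
    pf=np.polyfit(fr[:,1],fr[:,0],1); print("front resid slope",pf, len(fr))
E
```

```text
122.41666666666667 [ 41.16  75.13 106.62 122.92]
[  1  13  26  33 335] [11.71 30.29]
box ((460.2023010253906, 245.2236328125), (35.31788635253906, 105.4147720336914), 64.92160034179688)
clip [436.7  259.89  -0.45] -91.08448028564453
top yaw -0.10499999999999982
{np.int64(-160): np.int64(0), np.int64(-156): np.int64(0), np.int64(-152): np.int64(2), np.int64(-148): np.int64(1), np.int64(-144): np.int64(3), np.int64(-140): np.int64(0), np.int64(-136): np.int64(1), np.int64(-132): np.int64(2), np.int64(-128): np.int64(2), np.int64(-124): np.int64(1), np.int64(-120): np.int64(1), np.int64(-116): np.int64(2), np.int64(-112): np.int64(2), np.int64(-108): np.int64(0), np.int64(-104): np.int64(65), np.int64(-100): np.int64(101), np.int64(-96): np.int64(15), np.int64(-92): np.int64(3), np.int64(-88): np.int64(0), np.int64(-84): np.int64(1), np.int64(-80): np.int64(2), np.int64(-76): np.int64(0), np.int64(-72): np.int64(0), np.int64(-68): np.int64(0), np.int64(-64): np.int64(0), np.int64(-60): np.int64(0), np.int64(-56): np.int64(0), np.int64(-52): np.int64(0), np.int64(-48): np.int64(0), np.in
[... 7395 characters left out ...]
int64(60): np.int64(0), np.int64(64): np.int64(0), np.int64(68): np.int64(0), np.int64(72): np.int64(0), np.int64(76): np.int64(0), np.int64(80): np.int64(0), np.int64(84): np.int64(0), np.int64(88): np.int64(0), np.int64(92): np.int64(0), np.int64(96): np.int64(0), np.int64(100): np.int64(0), np.int64(104): np.int64(0), np.int64(108): np.int64(0), np.int64(112): np.int64(0), np.int64(116): np.int64(0), np.int64(120): np.int64(0), np.int64(124): np.int64(27), np.int64(128): np.int64(239), np.int64(132): np.int64(90), np.int64(136): np.int64(9), np.int64(140): np.int64(0), np.int64(144): np.int64(0), np.int64(148): np.int64(0), np.int64(152): np.int64(0)}
front resid slope [ -0.   -99.12] 448
```

View pics/fit.png

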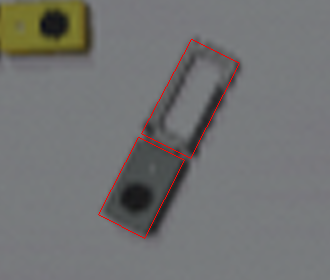

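The clip is at (437,260) with yaw -0.445, and the red overlay sits on the box and hook. The basket yaw is -0.105, and the visible bar is near (643,-145). I'll move to the clip.

Call:
send_rows(
  deltas=[
    {"slide": [45, 30, 0], "twist": [0, 0, 0.14]},
    {"slide": [85, 65, 0], "twist": [0, 0, 0.28]},
    {"slide": [125, 100, 0], "twist": [0, 0, 0.42]},
    {"slide": [160, 140, 0], "twist": [0, 0, 0.56]},
    {"slide": [190, 180, 0], "twist": [0, 0, 0.7]},
    {"slide": [215, 220, 0], "twist": [0, 0, 0.84]},
    {"slide": [240, 265, 0], "twist": [0, 0, 0.98]},
    {"slide": [260, 310, 0], "twist": [0, 0, 1.12]},
    {"slide": [275, 355, 0], "twist": [0, 0, 1.26]},
    {"slide": [285, 400, 0], "twist": [0, 0, 1.4]},
  ],
  gripper=0.4,
  grip_force=60,
)

```text
t: 2.2
tcp_pos: [450.3, -153.3, 209.3]
tool_rot: [[0.992, 0.001, -0.126], [0.126, -0.0, 0.992], [0.001, -1.0, -0.001]]
force: [-0.1, 1.3, 0.5]
opening: 59.8
```

Call:
send_rows(
  deltas=[
    {"slide": [5, 45, 0], "twist": [0, 0, 0.14]},
    {"slide": [5, 92, 0], "twist": [0, 0, 0.28]},
    {"slide": [5, 139, 0], "twist": [0, 0, 0.42]},
    {"slide": [4, 186, -5], "twist": [0, 0, 0.56]},
    {"slide": [2, 233, -15], "twist": [0, 0, 0.7]},
    {"slide": [0, 280, -25], "twist": [0, 0, 0.84]},
    {"slide": [-3, 325, -40], "twist": [0, 0, 0.98]},
    {"slide": [-6, 368, -60], "twist": [0, 0, 1.005]},
    {"slide": [-9.2, 408.4, -85], "twist": [0, 0, 1.005]},
    {"slide": [-9.2, 408.4, -120], "twist": [0, 0, 1.005]},
  ],
)

```text
t: 3.2
tcp_pos: [441.5, 258.5, 90.1]
tool_rot: [[0.425, 0.006, -0.905], [0.905, 0.004, 0.425], [0.006, -1.0, -0.003]]
force: [0.6, -0.8, 0.1]
opening: 59.9
```

```bash
python3 - <<'E'
from h import *
f=grab("scene"); s=ctrl.read_state(); print(s["tcp_pos"],s["tool_rot"],s["joint_pos"],s["t"])
save(f,"s2.png",(250,130,370,230),5)
E
```

```text
[435.77 254.19  82.83] [[ 0.43 -0.01 -0.9 ]
 [ 0.9  -0.    0.43]
 [-0.01 -1.    0.01]] [ 0.36  0.21  1.82  0.    1.12 -0.77] 3.25
```

View pics/s2.png

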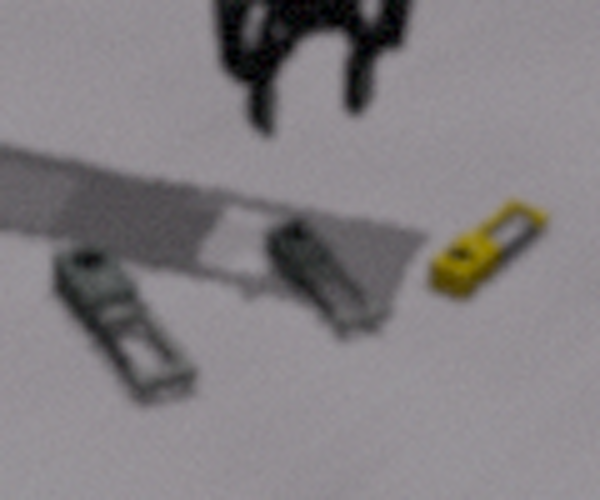

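The gripper hovers above the small grey clip, with the jaws spanning its width. I'll descend.

Call:
send_rows(
  deltas=[
    {"slide": [0, 0, -10]},
    {"slide": [0, 0, -25]},
    {"slide": [0, 0, -40]},
    {"slide": [0, 0, -52]},
    {"slide": [0, 0, -62]},
    {"slide": [0, 0, -68]},
    {"slide": [0, 0, -72]},
    {"slide": [0, 0, -75]},
    {"slide": [0, 0, -76]},
    {"slide": [0, 0, -76]},
  ],
)

```text
invalid input at $.deltas[0]: expected keys slide, twist
```

Call:
send_rows(
  deltas=[
    {"slide": [0, 0, 0]},
    {"slide": [0, 0, 0]},
    {"slide": [0, 0, 0]},
    {"slide": [0, 0, 0]},
    {"slide": [0, 0, 0]},
    {"slide": [0, 0, 0]},
  ],
  gripper=-1,
  grip_force=60,
)

```text
invalid input at $.deltas[0]: expected keys slide, twist
```

```bash
python3 - <<'E'
from h import *
s=ctrl.read_state(); print({k:np.array(v) for k,v in s.items()})
E
```

```text
{'t': array(3.25), 'joint_pos': array([ 0.36,  0.21,  1.82,  0.  ,  1.12, -0.77]), 'qvel': array([-0.05, -0.04,  0.06, -0.02,  0.18, -0.01]), 'joint_efforts': array([  1.04, -46.54, -35.96,   0.16,  -0.86,   0.07]), 'tcp_pos': array([435.77, 254.19,  82.83]), 'tool_rot': array([[ 0.43, -0.01, -0.9 ],
       [ 0.9 , -0.  ,  0.43],
       [-0.01, -1.  ,  0.01]]), 'force': array([-3.12, -1.19, -3.72]), 'torque': array([ 0.01,  0.06, -0.01]), 'opening': array(59.96)}
```

Call:
send_rows(
  deltas=[
    {"slide": [0, 0, -10], "twist": [0, 0, 0]},
    {"slide": [0, 0, -25], "twist": [0, 0, 0]},
    {"slide": [0, 0, -40], "twist": [0, 0, 0]},
    {"slide": [0, 0, -52], "twist": [0, 0, 0]},
    {"slide": [0, 0, -62], "twist": [0, 0, 0]},
    {"slide": [0, 0, -68], "twist": [0, 0, 0]},
    {"slide": [0, 0, -72], "twist": [0, 0, 0]},
    {"slide": [0, 0, -75], "twist": [0, 0, 0]},
    {"slide": [0, 0, -76], "twist": [0, 0, 0]},
    {"slide": [0, 0, -76], "twist": [0, 0, 0]},
  ],
)

```text
t: 4.25
tcp_pos: [440.3, 253.4, 13.1]
tool_rot: [[0.43, 0.0, -0.903], [0.903, 0.0, 0.43], [0.0, -1.0, -0.0]]
force: [0.0, -0.6, 0.5]
opening: 59.7
```

Call:
send_rows(
  deltas=[
    {"slide": [0, 0, 0], "twist": [0, 0, 0]},
    {"slide": [0, 0, 0], "twist": [0, 0, 0]},
    {"slide": [0, 0, 0], "twist": [0, 0, 0]},
    {"slide": [0, 0, 0], "twist": [0, 0, 0]},
    {"slide": [0, 0, 0], "twist": [0, 0, 0]},
  ],
  gripper=-1,
  grip_force=60,
)

```text
t: 4.75
tcp_pos: [440.1, 253.3, 13.0]
tool_rot: [[0.43, 0.0, -0.903], [0.903, 0.0, 0.43], [0.0, -1.0, -0.0]]
force: [-0.6, -0.6, 0.6]
opening: -0.2
```

```bash
python3 - <<'E'
from h import *
s=ctrl.read_state(); print({k:np.array(v) for k,v in s.items()})
E
```

```text
{'t': array(4.75), 'joint_pos': array([ 0.35,  0.32,  1.86, -0.  ,  0.96, -0.77]), 'qvel': array([-0.,  0., -0.,  0.,  0., -0.]), 'joint_efforts': array([  0.  , -35.98, -21.89,  -0.  ,  -0.  ,   0.  ]), 'tcp_pos': array([440.15, 253.3 ,  13.04]), 'tool_rot': array([[ 0.43,  0.  , -0.9 ],
       [ 0.9 ,  0.  ,  0.43],
       [ 0.  , -1.  , -0.  ]]), 'force': array([-0.57, -0.58,  0.56]), 'torque': array([ 0.01, -0.01, -0.01]), 'opening': array(-0.16)}
```

```bash
python3 - <<'E'
from h import *
f=grab("scene");g=grab("top")
a=cv2.resize(f["pixels"][150:230,260:360],(500,400),interpolation=cv2.INTER_CUBIC); b=cv2.resize(g["pixels"][195:275,155:215],(300,400),interpolation=cv2.INTER_CUBIC)
cv2.imwrite("pics/s3.png",np.hstack([a,b])[:,:,::-1])
P=np.array([[440.2,253.3,2],[441.2,257.7,26],[436.7,259.9,26]]); print(proj(f,P),proj(g,P))
E
```

```text
[[308.36 183.73]
 [309.75 177.38]
 [309.08 176.64]] [[181.57 240.66]
 [178.68 239.61]
 [177.87 241.16]]
```

View pics/s3.png

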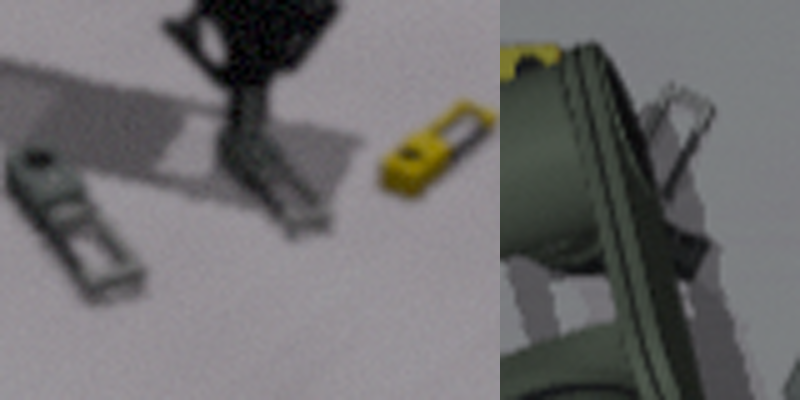

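The fingers closed empty. In the picture they stand behind or at the rear of the box. I'll check with depth.

```bash
python3 - <<'E'
from h import *
f=grab("scene"); W=world(f); g=f["pixels"].mean(2)
print("cam",-np.array(f["extrinsics"])[:3,:3].T@np.array(f["extrinsics"])[:3,3], f["intrinsics"][0][0])
for r in range(160,200,2):
    print(r,[(c,int(g[r,c]),*W[r,c].astype(int)) for c in range(302,322,4)])
E
```

```text
cam [1210.71 -841.74  885.94] 468.90546294440134
160 [(302, 126, np.int64(325), np.int64(365), np.int64(0)), (306, 25, np.int64(437), np.int64(235), np.int64(102)), (310, 1, np.int64(450), np.int64(238), np.int64(106)), (314, 9, np.int64(456), np.int64(252), np.int64(102)), (318, 30, np.int64(460), np.int64(271), np.int64(95))]
162 [(302, 66, np.int64(437), np.int64(214), np.int64(104)), (306, 22, np.int64(428), np.int64(248), np.int64(85)), (310, 17, np.int64(446), np.int64(246), np.int64(93)), (314, 19, np.int64(455), np.int64(256), np.int64(92)), (318, 22, np.int64(462), np.int64(269), np.int64(89))]
164 [(302, 28, np.int64(437), np.int64(214), np.int64(96)), (306, 1, np.int64(439), np.int64(234), np.int64(88)), (310, 21, np.int64(447), np.int64(245), np.int64(86)), (314, 30, np.int64(453), np.int64(259), np.int64(82)), (318, 89, np.int64(461), np.int64(271), np.int64(80))]
166 [(302, 86, np.int64(439), np.int64(211), np.int64(91)), (306, 13, np.int64(437), np.int64(237), np.int64(78)), (310, 3, np.int64(447), np.int64(245), np.int64(79)), (314, 90, np.int64(456), np.int64(256), n
[... 3856 characters left out ...]
p.int64(211), np.int64(-1)), (314, 113, np.int64(491), np.int64(216), np.int64(2)), (318, 85, np.int64(511), np.int64(210), np.int64(14))]
196 [(302, 149, np.int64(468), np.int64(181), np.int64(1)), (306, 151, np.int64(476), np.int64(191), np.int64(0)), (310, 146, np.int64(487), np.int64(200), np.int64(0)), (314, 142, np.int64(496), np.int64(210), np.int64(0)), (318, 86, np.int64(505), np.int64(220), np.int64(-1))]
198 [(302, 146, np.int64(473), np.int64(175), np.int64(0)), (306, 145, np.int64(483), np.int64(183), np.int64(0)), (310, 147, np.int64(491), np.int64(194), np.int64(-2)), (314, 148, np.int64(503), np.int64(200), np.int64(0)), (318, 125, np.int64(512), np.int64(210), np.int64(-1))]
```

```bash
python3 - <<'E'
from h import *
ims=[]
for n,(x0,y0,x1,y1) in (("scene",(292,155,332,205)),("top",(165,203,205,253))):
    f=grab(n); o=cv2.resize(f["pixels"][y0:y1,x0:x1,::-1],None,fx=10,fy=10,interpolation=cv2.INTER_CUBIC)
    o=np.clip(o*1.5,0,255).astype(np.uint8)
    a=-.445; R=np.array([[np.cos(a),-np.sin(a)],[np.sin(a),np.cos(a)]])
    def dr(L,z,c,col):
        q=proj(f,np.c_[np.array(L)@R.T+c,np.full(len(L),z)]); cv2.polylines(o,[(((q-[x0,y0])+.5)*10).astype(np.int32)],True,col,1)
    B=[[-25,-15],[25,-15],[25,15],[-25,15]]
    for z in (0,26): dr(B,z,[436.7,259.9],(0,0,255))
    dr([[28,-16],[90,-16],[90,16],[28,16]],18,[436.7,259.9],(0,255,0))
    for z in (2,40): dr([[-11,-14],[11,-14],[11,14],[-11,14]],z,[440.2,253.3],(255,0,0))
    ims.append(o)
cv2.imwrite("pics/s4.png",np.hstack(ims))
print(ctrl.read_state()["t"])
E
```

```text
5.0
```

View pics/s4.png

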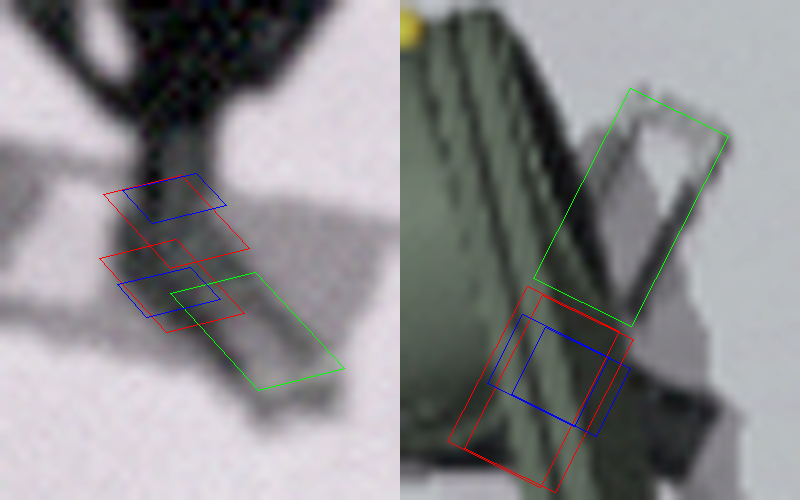

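Call:
send_rows(
  deltas=[
    {"slide": [0, 0, 20], "twist": [0, 0, 0]},
    {"slide": [0, 0, 50], "twist": [0, 0, 0]},
    {"slide": [0, 0, 80], "twist": [0, 0, 0]},
    {"slide": [0, 0, 87], "twist": [0, 0, 0]},
    {"slide": [0, 0, 87], "twist": [0, 0, 0]},
    {"slide": [0, 0, 87], "twist": [0, 0, 0]},
    {"slide": [0, 0, 87], "twist": [0, 0, 0]},
  ],
)

```text
t: 5.7
tcp_pos: [438.6, 252.7, 98.1]
tool_rot: [[0.43, -0.003, -0.903], [0.903, -0.001, 0.43], [-0.003, -1.0, 0.003]]
force: [-0.4, 0.0, -0.8]
opening: -0.0
```

```bash
python3 - <<'E'
from h import *
f=grab("scene"); x0,y0,x1,y1=287,135,337,205
t=ctrl.read_state(); print(t["tcp_pos"])
o=np.clip(cv2.resize(f["pixels"][y0:y1,x0:x1,::-1],None,fx=8,fy=8,interpolation=cv2.INTER_CUBIC)*1.5,0,255).astype(np.uint8)
a=-.445; R=np.array([[np.cos(a),-np.sin(a)],[np.sin(a),np.cos(a)]])
def dr(L,z,c,col):
    q=proj(f,np.c_[np.array(L)@R.T+c,np.full(len(L),z)]); cv2.polylines(o,[(((q-[x0,y0])+.5)*8).astype(np.int32)],True,col,1)
B=[[-25,-15],[25,-15],[25,15],[-25,15]]
for z in (0,26): dr(B,z,[436.7,259.9],(0,0,255))
dr([[28,-16],[90,-16],[90,16],[28,16]],18,[436.7,259.9],(0,255,0))
dr([[-11,-8],[11,-8],[11,8],[-11,8]],t["tcp_pos"][2]-11,t["tcp_pos"][:2],(255,0,0))
dr([[-11,-8],[11,-8],[11,8],[-11,8]],t["tcp_pos"][2]-11+30,t["tcp_pos"][:2],(255,255,0))
cv2.imwrite("pics/s5.png",o)
E
```

```text
[438.76 252.73  98.18]
```

View pics/s5.png

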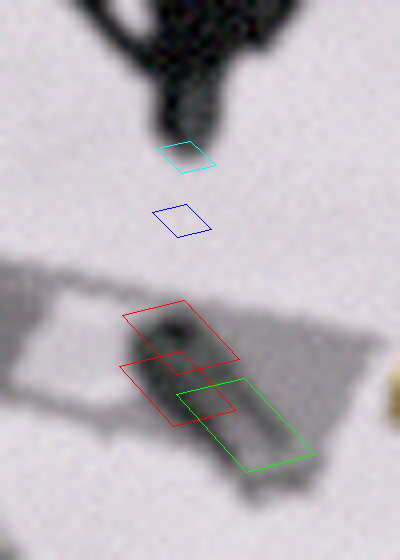

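```bash
python3 - <<'E'
from h import *
f=grab("scene"); W=world(f); g=f["pixels"].mean(2)
for r in range(146,166): print(r,[(c,int(g[r,c]),*map(int,W[r,c])) for c in range(307,315,2)])
print(ctrl.read_state()["tcp_pos"], ctrl.read_state()["t"])
f=grab("top"); W=world(f)
q=W[200:256,180:204].reshape(-1,3); g=f["pixels"].mean(2)[200:256,180:204].ravel()
m=(q[:,2]>60)&(g<40); print(q[m][::6])
E
```

```text
146 [(307, 33, 1210, -841, 885), (309, 29, 437, 247, 148), (311, 43, 449, 241, 155), (313, 46, 446, 257, 148)]
147 [(307, 35, 439, 233, 151), (309, 31, 440, 242, 148), (311, 46, 444, 249, 146), (313, 50, 449, 253, 147)]
148 [(307, 28, 436, 238, 144), (309, 32, 442, 241, 146), (311, 45, 446, 246, 145), (313, 44, 448, 254, 143)]
149 [(307, 26, 436, 238, 141), (309, 37, 440, 244, 140), (311, 42, 446, 246, 141), (313, 43, 450, 252, 140)]
150 [(307, 31, 436, 239, 137), (309, 31, 439, 245, 136), (311, 43, 446, 247, 138), (313, 54, 451, 250, 138)]
151 [(307, 41, 439, 234, 136), (309, 32, 443, 240, 136), (311, 37, 447, 246, 134), (313, 63, 444, 261, 127)]
152 [(307, 71, 436, 239, 129), (309, 42, 443, 240, 132), (311, 48, 445, 249, 129), (313, 88, 321, 439, 1)]
153 [(307, 104, 430, 247, 120), (309, 56, 441, 243, 126), (311, 53, 1210, -841, 885), (313, 109, 327, 431, 2)]
154 [(307, 128, 310, 416, -1), (309, 88, 444, 240, 125), (311, 85, 446, 248, 122), (313, 122, 328, 430, -1)]
155 [(307, 141, 317, 407, 0), (309, 120, 324, 410, 1), (311, 121, 326, 419, -1), (313, 134, 333, 423, 0)]
156 [(307, 
[... 1036 characters left out ...]
(313, 144, 378, 363, 1)]
[438.95 252.8   98.36] 5.8
[[426.62 187.15 417.36]
 [417.34 183.67 423.51]
 [412.37 182.32 430.66]
 [411.01 181.6  421.82]
 [406.59 179.28 447.76]
 [427.57 205.07 206.06]
 [423.67 207.6  221.48]
 [400.57 177.57 469.23]
 [421.41 205.5  218.35]
 [398.38 177.24 470.76]
 [419.1  205.88 215.51]
 [395.86 176.22 476.38]
 [416.82 206.35 212.17]
 [394.52 175.64 467.29]
 [414.05 203.22 215.37]
 [394.2  175.26 444.28]
 [411.65 198.3  213.96]
 [409.   208.3  214.44]
 [388.15 173.   469.59]
 [406.46 200.51 215.12]
 [388.74 172.83 432.04]
 [384.61 172.24 460.99]
 [382.93 171.05 455.16]
 [374.53 167.85 521.91]
 [373.96 167.65 499.31]
 [372.38 166.74 492.29]
 [371.   166.48 481.19]]
```

The depth reading puts the real fingertips at z≈122 when the reported TCP z is 98. That is about 24 mm above the TCP, not 11 mm below it, so the fingers closed in the air over the box, which hasn't moved. I'll go down lower in stages, watching the force.

Call:
send_rows(
  deltas=[
    {"slide": [2, 4, -15], "twist": [0, 0, 0]},
    {"slide": [2, 4, -35], "twist": [0, 0, 0]},
    {"slide": [2, 4, -55], "twist": [0, 0, 0]},
    {"slide": [2, 4, -70], "twist": [0, 0, 0]},
    {"slide": [2, 4, -80], "twist": [0, 0, 0]},
    {"slide": [2, 4, -88], "twist": [0, 0, 0]},
    {"slide": [2, 4, -94], "twist": [0, 0, 0]},
    {"slide": [2, 4, -99], "twist": [0, 0, 0]},
    {"slide": [2, 4, -103], "twist": [0, 0, 0]},
    {"slide": [2, 4, -103], "twist": [0, 0, 0]},
  ],
  gripper=0.4,
)

```text
t: 6.85
tcp_pos: [441.9, 257.2, -3.3]
tool_rot: [[0.43, -0.0, -0.903], [0.903, -0.0, 0.43], [-0.0, -1.0, 0.0]]
force: [-0.5, 0.5, 0.0]
opening: 59.8
```

```bash
python3 - <<'E'
from h import *
f=grab("scene"); W=world(f); g=f["pixels"].mean(2); x0,y0,x1,y1=287,140,337,205
t=ctrl.read_state(); print(t["tcp_pos"],t["force"])
o=np.clip(cv2.resize(f["pixels"][y0:y1,x0:x1,::-1],None,fx=8,fy=8,interpolation=cv2.INTER_CUBIC)*1.7,0,255).astype(np.uint8)
cv2.imwrite("pics/s6.png",o)
E
```

```text
[442.2  257.29  -2.98] [-0.34  0.18  0.17]
```

View pics/s6.png

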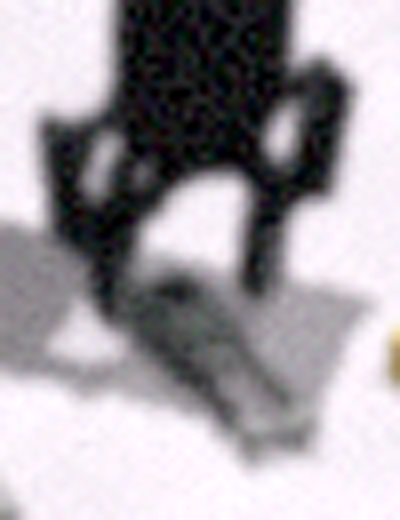

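The TCP reads z=-3 with no contact, and the jaws straddle the box, so the offset is real. I'll keep lowering.

Call:
send_rows(
  deltas=[
    {"slide": [0, 0, -4], "twist": [0, 0, 0]},
    {"slide": [0, 0, -8], "twist": [0, 0, 0]},
    {"slide": [0, 0, -11], "twist": [0, 0, 0]},
    {"slide": [0, 0, -13], "twist": [0, 0, 0]},
    {"slide": [0, 0, -14], "twist": [0, 0, 0]},
    {"slide": [0, 0, -14], "twist": [0, 0, 0]},
  ],
)

```text
t: 7.5
tcp_pos: [442.0, 257.2, -17.2]
tool_rot: [[0.43, -0.0, -0.903], [0.903, -0.0, 0.43], [-0.0, -1.0, 0.0]]
force: [0.5, 0.3, 0.1]
opening: 59.8
```

```bash
python3 - <<'E'
from h import *
f=grab("scene"); W=world(f); g=f["pixels"].mean(2)
t=ctrl.read_state(); print(t["tcp_pos"],t["force"])
for c in (298,299,300,301,302,318,319,320,321): print(c,[(r,int(g[r,c]),*map(int,W[r,c])) for r in range(164,186,2) if g[r,c]<80][-4:])
E
```

```text
[442.12 257.29 -17.07] [-0.12  0.51  0.53]
298 [(174, 23, 432, 201, 62), (176, 36, 420, 218, 41), (178, 56, 422, 215, 35), (180, 66, 422, 217, 27)]
299 [(176, 22, 426, 215, 45), (178, 35, 430, 211, 40), (180, 29, 425, 218, 27), (182, 64, 427, 216, 21)]
300 [(178, 22, 427, 221, 35), (180, 15, 430, 217, 30), (182, 42, 426, 223, 18), (184, 79, 430, 218, 13)]
301 [(178, 42, 429, 224, 34), (180, 36, 432, 219, 30), (182, 41, 433, 218, 23), (184, 57, 433, 220, 14)]
302 [(178, 47, 439, 215, 43), (180, 53, 435, 221, 30), (182, 48, 434, 224, 20), (184, 63, 435, 222, 14)]
318 [(178, 23, 458, 282, 18), (180, 50, 458, 282, 10), (182, 77, 454, 289, -2), (184, 65, 477, 256, 15)]
319 [(174, 28, 462, 279, 37), (176, 20, 463, 279, 30), (178, 28, 459, 286, 17), (180, 54, 465, 278, 15)]
320 [(174, 42, 462, 285, 35), (176, 40, 462, 286, 26), (178, 46, 465, 283, 21), (180, 73, 468, 279, 16)]
321 [(172, 46, 461, 293, 38), (174, 60, 467, 285, 37), (176, 52, 464, 289, 26), (178, 65, 461, 296, 13)]
```

Call:
send_rows(
  deltas=[
    {"slide": [0, 0, -3], "twist": [0, 0, 0]},
    {"slide": [0, 0, -3], "twist": [0, 0, 0]},
  ],
)

```text
t: 7.75
tcp_pos: [441.9, 257.2, -20.3]
tool_rot: [[0.43, -0.0, -0.903], [0.903, -0.0, 0.43], [-0.0, -1.0, 0.0]]
force: [1.1, 0.3, 0.7]
opening: 59.6
```

Call:
send_rows(
  deltas=[
    {"slide": [0, 0, 0], "twist": [0, 0, 0]},
    {"slide": [0, 0, 0], "twist": [0, 0, 0]},
    {"slide": [0, 0, 0], "twist": [0, 0, 0]},
    {"slide": [0, 0, 0], "twist": [0, 0, 0]},
    {"slide": [0, 0, 0], "twist": [0, 0, 0]},
    {"slide": [0, 0, 0], "twist": [0, 0, 0]},
  ],
  gripper=-1,
  grip_force=60,
)

```text
t: 8.35
tcp_pos: [442.6, 257.5, -19.7]
tool_rot: [[0.43, 0.001, -0.903], [0.903, 0.0, 0.43], [0.001, -1.0, -0.001]]
force: [-0.4, 0.9, 2.9]
opening: 29.0
```

The clip is gripped, with the opening at 29 mm. I'll lift it and carry it to a stand-off in front of the bar, with the hook's end about 12 mm short of it.

Call:
send_rows(
  deltas=[
    {"slide": [0, 0, 8], "twist": [0, 0, 0]},
    {"slide": [0, 0, 25], "twist": [0, 0, 0]},
    {"slide": [0, 0, 50], "twist": [0, 0, 0]},
    {"slide": [5, -20, 62], "twist": [0, 0, 0.05]},
    {"slide": [15, -55, 62], "twist": [0, 0, 0.1]},
    {"slide": [25, -95, 62], "twist": [0, 0, 0.15]},
    {"slide": [35, -135, 62], "twist": [0, 0, 0.2]},
    {"slide": [45, -175, 62], "twist": [0, 0, 0.25]},
    {"slide": [55, -215, 62], "twist": [0, 0, 0.3]},
    {"slide": [65, -255, 62], "twist": [0, 0, 0.34]},
  ],
)

```text
t: 9.35
tcp_pos: [506.5, 0.8, 41.9]
tool_rot: [[0.103, -0.001, -0.995], [0.995, 0.0, 0.103], [0.0, -1.0, 0.001]]
force: [0.7, 0.9, -2.3]
opening: 29.0
```

Call:
send_rows(
  deltas=[
    {"slide": [5, -30, 0], "twist": [0, 0, 0]},
    {"slide": [12, -60, 0], "twist": [0, 0, 0]},
    {"slide": [19, -90, 0], "twist": [0, 0, 0]},
    {"slide": [25, -112, -5], "twist": [0, 0, 0]},
    {"slide": [27, -127, -15], "twist": [0, 0, 0]},
    {"slide": [27, -137, -25], "twist": [0, 0, 0]},
    {"slide": [27, -137, -30], "twist": [0, 0, 0]},
    {"slide": [27, -137, -30], "twist": [0, 0, 0]},
    {"slide": [27, -137, -30], "twist": [0, 0, 0]},
    {"slide": [27, -137, -30], "twist": [0, 0, 0]},
  ],
)

```text
t: 10.35
tcp_pos: [534.3, -133.8, 12.2]
tool_rot: [[0.103, 0.0, -0.995], [0.995, 0.0, 0.103], [0.0, -1.0, -0.0]]
force: [-0.8, 0.9, -1.2]
opening: 29.0
```

```bash
python3 - <<'E'
from h import *
f=grab("top"); g=grab("scene"); t=ctrl.read_state(); print(t["tcp_pos"],t["tool_rot"],t["force"],t["t"],t["opening"])
a=cv2.resize(f["pixels"][135:235,275:355,::-1],None,fx=5,fy=5,interpolation=cv2.INTER_CUBIC)
b=cv2.resize(g["pixels"][220:320,240:300,::-1],None,fx=5,fy=5,interpolation=cv2.INTER_CUBIC)
cv2.imwrite("pics/s7.png",np.clip(np.hstack([a,b])*1.5,0,255).astype(np.uint8))
E
```

```text
[ 534.5  -134.17   12.46] [[ 0.1   0.   -0.99]
 [ 0.99 -0.    0.1 ]
 [-0.   -1.   -0.  ]] [ 0.   -0.07 -2.49] 10.45 29.287356872145747
```

View pics/s7.png

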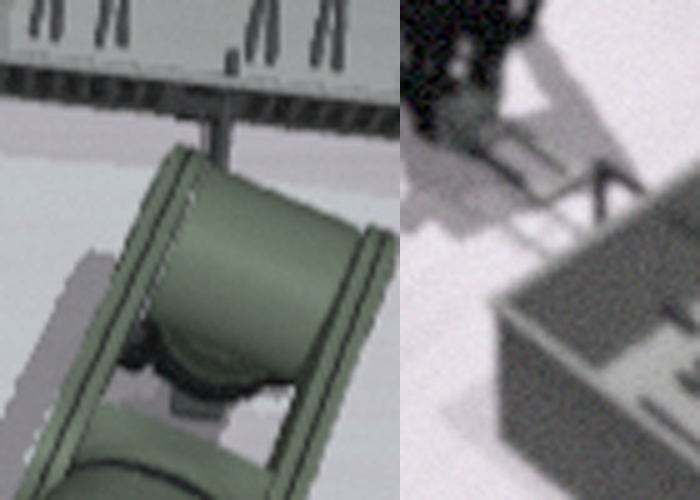

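The hook is level and in line with the bar, just short of it. I'll feel forward along the basket's x.

Call:
send_rows(
  deltas=[
    {"slide": [3, -0.3, 0], "twist": [0, 0, 0]},
    {"slide": [6, -0.6, 0], "twist": [0, 0, 0]},
    {"slide": [9, -0.95, 0], "twist": [0, 0, 0]},
    {"slide": [11, -1.15, 0], "twist": [0, 0, 0]},
    {"slide": [12, -1.25, 0], "twist": [0, 0, 0]},
  ],
)

```text
t: 10.95
tcp_pos: [546.5, -136.1, 12.0]
tool_rot: [[0.105, 0.0, -0.995], [0.995, -0.0, 0.105], [-0.0, -1.0, -0.0]]
force: [-0.1, 0.0, -1.3]
opening: 29.1
```

Call:
send_rows(
  deltas=[
    {"slide": [1, -0.1, 0], "twist": [0, 0, 0]},
    {"slide": [2, -0.2, 0], "twist": [0, 0, 0]},
    {"slide": [2, -0.2, 0], "twist": [0, 0, 0]},
  ],
)

```text
t: 11.25
tcp_pos: [548.2, -136.2, 12.0]
tool_rot: [[0.105, 0.0, -0.995], [0.995, -0.0, 0.105], [-0.0, -1.0, -0.0]]
force: [-0.4, 0.3, -1.0]
opening: 28.8
```

Call:
send_rows(
  deltas=[
    {"slide": [1, -0.1, 0], "twist": [0, 0, 0]},
    {"slide": [2, -0.2, 0], "twist": [0, 0, 0]},
    {"slide": [2, -0.2, 0], "twist": [0, 0, 0]},
  ],
)

```text
t: 11.55
tcp_pos: [550.3, -136.4, 12.1]
tool_rot: [[0.105, 0.0, -0.995], [0.995, -0.0, 0.105], [-0.0, -1.0, -0.0]]
force: [0.0, -0.5, -1.6]
opening: 28.6
```

Call:
send_rows(
  deltas=[
    {"slide": [1, -0.1, 0], "twist": [0, 0, 0]},
    {"slide": [2, -0.2, 0], "twist": [0, 0, 0]},
    {"slide": [2, -0.2, 0], "twist": [0, 0, 0]},
  ],
)

```text
t: 11.85
tcp_pos: [552.3, -136.6, 12.0]
tool_rot: [[0.105, 0.0, -0.995], [0.995, -0.0, 0.105], [-0.0, -1.0, -0.0]]
force: [-0.1, -0.7, -1.8]
opening: 28.9
```

Call:
send_rows(
  deltas=[
    {"slide": [1, -0.1, 0], "twist": [0, 0, 0]},
    {"slide": [1.5, -0.2, 0], "twist": [0, 0, 0]},
    {"slide": [1.5, -0.2, 0], "twist": [0, 0, 0]},
  ],
)

```text
t: 12.15
tcp_pos: [553.2, -136.6, 11.8]
tool_rot: [[0.105, -0.001, -0.995], [0.995, 0.0, 0.105], [0.0, -1.0, 0.001]]
force: [-1.1, 1.2, -0.7]
opening: 29.0
```

Call:
send_rows(
  deltas=[
    {"slide": [1, -0.1, 0], "twist": [0, 0, 0]},
    {"slide": [1, -0.1, 0], "twist": [0, 0, 0]},
  ],
)

```text
t: 12.35
tcp_pos: [553.3, -136.6, 11.5]
tool_rot: [[0.105, -0.003, -0.995], [0.995, 0.001, 0.105], [0.0, -1.0, 0.003]]
force: [-5.0, 0.9, -0.5]
opening: 28.8
```

Contact is at TCP x≈553.2 with 5 N, so the bar axis is at x = 94 in the hook's frame. I'll back off, go round on +y, advance 27 mm past the contact point, and come in beside the gate.

Call:
send_rows(
  deltas=[
    {"slide": [-8, 0.8, 0], "twist": [0, 0, 0]},
    {"slide": [-6, 20.5, 0], "twist": [0, 0, 0]},
    {"slide": [-3.8, 40.6, 0], "twist": [0, 0, 0]},
    {"slide": [13, 39, 0], "twist": [0, 0, 0]},
    {"slide": [29.4, 37.1, 0], "twist": [0, 0, 0]},
    {"slide": [28.7, 31, 0], "twist": [0, 0, 0]},
    {"slide": [28.2, 26.2, 0], "twist": [0, 0, 0]},
    {"slide": [28.2, 26.2, 0], "twist": [0, 0, 0]},
    {"slide": [28.2, 26.2, 0], "twist": [0, 0, 0]},
  ],
)

```text
t: 13.25
tcp_pos: [581.9, -110.9, 11.7]
tool_rot: [[0.106, -0.001, -0.994], [0.994, 0.0, 0.106], [0.0, -1.0, 0.001]]
force: [0.8, 0.1, -1.7]
opening: 28.6
```

```bash
python3 - <<'E'
from h import *
t=ctrl.read_state(); print(t["tcp_pos"],t["force"],t["torque"],t["t"])
c=np.array([553.2,-136.6]);d=t["tcp_pos"][:2]-c
print("rel contact ex,ey",d@[.9945,-.105],d@[.105,.9945])
E
```

```text
[ 581.91 -110.89   11.75] [ 0.85  0.13 -1.71] [-0.01  0.09  0.01] 13.25
rel contact ex,ey 25.850173344563085 28.580854113011046
```

Call:
send_rows(
  deltas=[
    {"slide": [0.8, -2.1, 0], "twist": [0, 0, 0]},
    {"slide": [0.6, -4.1, 0], "twist": [0, 0, 0]},
    {"slide": [0.5, -5.1, 0], "twist": [0, 0, 0]},
    {"slide": [0.5, -5.1, 0], "twist": [0, 0, 0]},
  ],
)

```text
t: 13.65
tcp_pos: [583.3, -115.9, 12.0]
tool_rot: [[0.105, 0.0, -0.994], [0.994, -0.0, 0.105], [-0.0, -1.0, -0.0]]
force: [1.1, 0.7, -1.9]
opening: 28.8
```

Call:
send_rows(
  deltas=[
    {"slide": [-0.1, -1, 0], "twist": [0, 0, 0]},
    {"slide": [-0.2, -2, 0], "twist": [0, 0, 0]},
    {"slide": [-0.2, -2, 0], "twist": [0, 0, 0]},
  ],
)

```text
t: 13.95
tcp_pos: [583.1, -117.6, 12.0]
tool_rot: [[0.105, -0.0, -0.995], [0.995, 0.0, 0.105], [0.0, -1.0, 0.0]]
force: [1.2, 0.7, -0.2]
opening: 29.0
```

Call:
send_rows(
  deltas=[
    {"slide": [-0.1, -1, 0], "twist": [0, 0, 0]},
    {"slide": [-0.2, -2, 0], "twist": [0, 0, 0]},
    {"slide": [-0.2, -2, 0], "twist": [0, 0, 0]},
  ],
)

```text
t: 14.25
tcp_pos: [582.8, -119.8, 12.0]
tool_rot: [[0.105, -0.0, -0.995], [0.995, 0.0, 0.105], [0.0, -1.0, 0.0]]
force: [-0.1, 1.0, -0.6]
opening: 29.2
```

Call:
send_rows(
  deltas=[
    {"slide": [-0.1, -1, 0], "twist": [0, 0, 0]},
    {"slide": [-0.2, -2, 0], "twist": [0, 0, 0]},
    {"slide": [-0.2, -2, 0], "twist": [0, 0, 0]},
  ],
)

```text
t: 14.55
tcp_pos: [582.7, -121.8, 11.9]
tool_rot: [[0.105, -0.0, -0.995], [0.995, 0.0, 0.105], [0.0, -1.0, 0.0]]
force: [0.0, 1.9, -1.9]
opening: 28.9
```

Call:
send_rows(
  deltas=[
    {"slide": [-0.5, -1, 0], "twist": [0, 0, 0]},
    {"slide": [-0.8, -2, 0], "twist": [0, 0, 0]},
    {"slide": [-0.9, -3, 0], "twist": [0, 0, 0]},
    {"slide": [-0.9, -3, 0], "twist": [0, 0, 0]},
  ],
)

```text
t: 14.95
tcp_pos: [582.0, -124.9, 12.1]
tool_rot: [[0.105, 0.0, -0.994], [0.994, -0.0, 0.105], [-0.0, -1.0, -0.0]]
force: [0.8, 2.1, -1.4]
opening: 29.4
```

Call:
send_rows(
  deltas=[
    {"slide": [-0.1, -1, 0], "twist": [0, 0, 0]},
    {"slide": [-0.2, -2, 0], "twist": [0, 0, 0]},
    {"slide": [-0.3, -3, 0], "twist": [0, 0, 0]},
    {"slide": [-0.3, -3, 0], "twist": [0, 0, 0]},
  ],
)

```text
t: 15.35
tcp_pos: [581.5, -127.8, 12.0]
tool_rot: [[0.105, -0.0, -0.994], [0.994, 0.0, 0.105], [0.0, -1.0, 0.0]]
force: [1.4, 1.2, -1.6]
opening: 28.6
```

Call:
send_rows(
  deltas=[
    {"slide": [-0.1, -1, 0], "twist": [0, 0, 0]},
    {"slide": [-0.2, -2, 0], "twist": [0, 0, 0]},
    {"slide": [-0.3, -3, 0], "twist": [0, 0, 0]},
    {"slide": [-0.3, -3, 0], "twist": [0, 0, 0]},
  ],
)

```text
t: 15.75
tcp_pos: [581.1, -130.8, 11.9]
tool_rot: [[0.105, -0.0, -0.995], [0.995, 0.0, 0.105], [0.0, -1.0, 0.0]]
force: [-0.1, 2.5, -0.9]
opening: 29.0
```

```bash
cat >> h.py <<'E'
def rel():
    t=ctrl.read_state(); d=np.array(t["tcp_pos"][:2])-[553.2,-136.6]
    print(t["t"],"tcp",t["tcp_pos"],"F",t["force"],"M",t["torque"],"| bar in hook x,y(rel)",94-d@[.9945,-.105],-d@[.105,.9945],"yaw",np.arctan2(-t["tool_rot"][0][0],t["tool_rot"][1][0]),"open",t["opening"])
E
python3 -c "from h import *; rel()"
```

```text
15.75 tcp [ 581.09 -130.83   11.91] F [-0.1   2.45 -0.9 ] M [ 0.36 -0.05  0.18] | bar in hook x,y(rel) 66.87045171485903 -8.668091150314293 yaw -0.10489356639191466 open 29.03798577833934
```

Call:
send_rows(
  deltas=[
    {"slide": [-0.1, -1, 0], "twist": [0, 0, 0]},
    {"slide": [-0.2, -2, 0], "twist": [0, 0, 0]},
    {"slide": [-0.3, -3, 0], "twist": [0, 0, 0]},
    {"slide": [-0.3, -3, 0], "twist": [0, 0, 0]},
  ],
)

```text
t: 16.15
tcp_pos: [580.8, -133.9, 11.9]
tool_rot: [[0.105, -0.0, -0.995], [0.995, 0.0, 0.105], [0.0, -1.0, 0.0]]
force: [-0.4, 1.7, -1.4]
opening: 28.7
```

```bash
python3 -c "from h import *; rel()"
```

```text
16.15 tcp [ 580.8  -133.86   11.94] F [-0.44  1.68 -1.4 ] M [0.35 0.04 0.16] | bar in hook x,y(rel) 66.83678632365661 -5.621769001359133 yaw -0.10490415724818894 open 28.699340044356937
```

Call:
send_rows(
  deltas=[
    {"slide": [-0.1, -1, 0], "twist": [0, 0, 0]},
    {"slide": [-0.1, -1, 0], "twist": [0, 0, 0]},
  ],
)

```text
t: 16.35
tcp_pos: [580.7, -134.2, 11.9]
tool_rot: [[0.104, -0.0, -0.995], [0.995, 0.001, 0.104], [0.001, -1.0, 0.0]]
force: [0.9, 3.8, -1.8]
opening: 28.9
```

```bash
python3 -c "from h import *; rel()"
```

```text
16.35 tcp [ 580.7  -134.24   11.89] F [ 0.89  3.78 -1.85] M [ 0.75 -0.07  0.25] | bar in hook x,y(rel) 66.8951909284223 -5.232344611437333 yaw -0.10459974515994393 open 28.925449244350645
```

The gate stop is felt: the motion stalled and the force rose to 3.8 N. I'll ease off 0.6 mm and draw the hook back.

Call:
send_rows(
  deltas=[
    {"slide": [0, 0.6, 0], "twist": [0, 0, 0]},
    {"slide": [-2, 0.8, 0], "twist": [0, 0, 0]},
    {"slide": [-4, 1.0, 0], "twist": [0, 0, 0]},
    {"slide": [-6, 1.2, 0], "twist": [0, 0, 0]},
    {"slide": [-6, 1.2, 0], "twist": [0, 0, 0]},
  ],
)

```text
t: 16.85
tcp_pos: [573.7, -133.8, 11.7]
tool_rot: [[0.105, -0.002, -0.994], [0.994, -0.0, 0.105], [-0.0, -1.0, 0.002]]
force: [-1.1, 1.9, -1.5]
opening: 28.9
```

```bash
python3 -c "from h import *; rel()"
```

```text
16.85 tcp [ 573.73 -133.75   11.74] F [-1.1   1.85 -1.45] M [0.23 0.22 0.07] | bar in hook x,y(rel) 73.8827688983253 -4.985015666792358 yaw -0.10502254930229649 open 28.94111113251942
```

Call:
send_rows(
  deltas=[
    {"slide": [-1.5, 0, 0], "twist": [0, 0, 0]},
    {"slide": [-3, -0.3, 0], "twist": [0, 0, 0]},
    {"slide": [-3, -0.5, 0], "twist": [0, 0, 0]},
    {"slide": [-3, -0.5, 0], "twist": [0, 0, 0]},
  ],
)

```text
t: 17.25
tcp_pos: [572.3, -134.6, 12.3]
tool_rot: [[0.105, 0.001, -0.994], [0.994, -0.001, 0.105], [-0.001, -1.0, -0.001]]
force: [-0.8, -0.5, -2.5]
opening: 28.7
```

```bash
python3 -c "from h import *; rel()"
```

```text
17.25 tcp [ 572.28 -134.57   12.28] F [-0.85 -0.47 -2.49] M [-0.05  0.03 -0.  ] | bar in hook x,y(rel) 75.24285155088467 -4.025490630211396 yaw -0.10510984010078873 open 28.727264512626515
```

Call:
send_rows(
  deltas=[
    {"slide": [-1, 0.1, 0], "twist": [0, 0, 0]},
    {"slide": [-2, 0.2, 0], "twist": [0, 0, 0]},
    {"slide": [-2, 0.2, 0], "twist": [0, 0, 0]},
    {"slide": [-2, 0.2, 0], "twist": [0, 0, 0]},
  ],
)

```text
t: 17.65
tcp_pos: [569.8, -133.8, 12.0]
tool_rot: [[0.105, -0.0, -0.995], [0.995, -0.0, 0.105], [-0.0, -1.0, -0.0]]
force: [0.4, -0.2, -1.6]
opening: 29.0
```

```bash
python3 -c "from h import *; rel()"
```

```text
17.65 tcp [ 569.81 -133.85   11.97] F [ 0.42 -0.16 -1.57] M [-0.01  0.05 -0.02] | bar in hook x,y(rel) 77.76831360934275 -4.481643790303307 yaw -0.10479841081975402 open 28.983007892180495
```

Call:
send_rows(
  deltas=[
    {"slide": [-1, 0.1, 0], "twist": [0, 0, 0]},
    {"slide": [-1.5, 0.15, 0], "twist": [0, 0, 0]},
    {"slide": [-1.5, 0.15, 0], "twist": [0, 0, 0]},
  ],
)

```text
t: 17.95
tcp_pos: [568.2, -133.7, 11.9]
tool_rot: [[0.105, -0.0, -0.995], [0.995, 0.0, 0.105], [0.0, -1.0, 0.0]]
force: [-0.7, 0.3, -1.9]
opening: 28.7
```

```bash
python3 -c "from h import *; rel()"
```

```text
17.95 tcp [ 568.21 -133.7    11.94] F [-0.69  0.27 -1.86] M [0.03 0.   0.03] | bar in hook x,y(rel) 79.37586944470752 -4.462439481882508 yaw -0.10481556316945709 open 28.724512898849515
```

Call:
send_rows(
  deltas=[
    {"slide": [-1, 0.1, 0], "twist": [0, 0, 0]},
    {"slide": [-1, 0.1, 0], "twist": [0, 0, 0]},
    {"slide": [-1, 0.1, 0], "twist": [0, 0, 0]},
  ],
)

```text
t: 18.25
tcp_pos: [567.5, -133.7, 12.0]
tool_rot: [[0.105, 0.0, -0.995], [0.995, -0.0, 0.105], [-0.0, -1.0, -0.0]]
force: [1.3, -0.5, -2.5]
opening: 28.9
```

```bash
python3 -c "from h import *; rel()"
```

```text
18.25 tcp [ 567.52 -133.66   12.04] F [ 1.31 -0.54 -2.48] M [-0.01 -0.09 -0.02] | bar in hook x,y(rel) 80.0628571542497 -4.423907230069532 yaw -0.10477923474365267 open 28.86072631216549
```

Call:
send_rows(
  deltas=[
    {"slide": [-1, 0.1, 0], "twist": [0, 0, 0]},
    {"slide": [-1, 0.1, 0], "twist": [0, 0, 0]},
    {"slide": [-1, 0.1, 0], "twist": [0, 0, 0]},
  ],
)

```text
t: 18.55
tcp_pos: [567.5, -133.7, 12.4]
tool_rot: [[0.105, 0.002, -0.995], [0.995, -0.001, 0.105], [-0.0, -1.0, -0.002]]
force: [4.0, 0.9, -3.2]
opening: 28.7
```

```bash
python3 -c "from h import *; rel()"
```

```text
18.55 tcp [ 567.47 -133.74   12.43] F [ 4.01  0.95 -3.21] M [ 0.03 -0.62  0.05] | bar in hook x,y(rel) 80.1131810911736 -4.344554491720001 yaw -0.10484255303434178 open 28.686654817632387
```

The bar is seated in the crown at x≈80. The sideways force and torque dropped to about zero on the way, so the gate snapped shut. Now I'll raise the tug to about 7.5 N.

Call:
send_rows(
  deltas=[
    {"slide": [-0.6, 0.06, 0], "twist": [0, 0, 0]},
    {"slide": [-1.1, 0.1, 0], "twist": [0, 0, 0]},
    {"slide": [-1.1, 0.1, 0], "twist": [0, 0, 0]},
  ],
)

```text
t: 18.85
tcp_pos: [567.4, -133.8, 12.5]
tool_rot: [[0.105, 0.005, -0.994], [0.995, -0.001, 0.105], [-0.0, -1.0, -0.005]]
force: [8.3, -0.6, -5.7]
opening: 29.0
```

```bash
python3 -c "from h import *; rel()"
```

```text
18.85 tcp [ 567.41 -133.77   12.53] F [ 8.3  -0.61 -5.75] M [ 0.07 -0.91  0.06] | bar in hook x,y(rel) 80.16469219046536 -4.308735071345299 yaw -0.10488200540087715 open 29.03904016147042
```

Call:
send_rows(
  deltas=[
    {"slide": [0, 0, 0], "twist": [0, 0, 0]},
    {"slide": [0, 0, 0], "twist": [0, 0, 0]},
  ],
)

```text
t: 19.05
tcp_pos: [567.4, -133.8, 12.5]
tool_rot: [[0.105, 0.005, -0.994], [0.995, -0.001, 0.105], [-0.0, -1.0, -0.005]]
force: [7.2, -0.1, -5.3]
opening: 28.8
```

Call:
send_rows(
  deltas=[
    {"slide": [0, 0, 0], "twist": [0, 0, 0]},
    {"slide": [0, 0, 0], "twist": [0, 0, 0]},
  ],
)

```text
t: 19.25
tcp_pos: [567.4, -133.8, 12.5]
tool_rot: [[0.105, 0.005, -0.994], [0.995, -0.001, 0.105], [-0.0, -1.0, -0.005]]
force: [7.8, 0.0, -5.5]
opening: 28.9
```

Call:
send_rows(
  deltas=[
    {"slide": [0, 0, 0], "twist": [0, 0, 0]},
    {"slide": [0, 0, 0], "twist": [0, 0, 0]},
  ],
)

```text
t: 19.45
tcp_pos: [567.4, -133.8, 12.5]
tool_rot: [[0.105, 0.005, -0.994], [0.995, -0.001, 0.105], [-0.0, -1.0, -0.005]]
force: [8.0, 0.2, -4.2]
opening: 28.9
```

The tug averaged about 7.8 N for over 0.6 s. I'll unload it and lower the clip towards the lower arm.

Call:
send_rows(
  deltas=[
    {"slide": [1.5, -0.15, 0], "twist": [0, 0, 0]},
    {"slide": [3, -0.3, 0], "twist": [0, 0, 0]},
    {"slide": [4.5, -0.5, 0], "twist": [0, 0, 0]},
    {"slide": [4.5, -0.5, -3], "twist": [0, 0, 0]},
    {"slide": [4.5, -0.5, -7], "twist": [0, 0, 0]},
    {"slide": [4.5, -0.5, -11], "twist": [0, 0, 0]},
    {"slide": [4.5, -0.5, -15], "twist": [0, 0, 0]},
    {"slide": [4.5, -0.5, -18], "twist": [0, 0, 0]},
    {"slide": [4.5, -0.5, -18], "twist": [0, 0, 0]},
  ],
)

```text
t: 20.35
tcp_pos: [569.1, -133.7, -6.8]
tool_rot: [[0.105, -0.001, -0.995], [0.995, 0.001, 0.105], [0.0, -1.0, 0.002]]
force: [-1.2, 0.1, -0.9]
opening: 28.7
```

```bash
python3 - <<'E'
from h import *
rel(); g=np.mean([grab("scene")["pixels"][225:290,245:310,::-1].astype(float) for _ in range(4)],0)
b=cv2.resize(g,None,fx=9,fy=9,interpolation=cv2.INTER_CUBIC)
cv2.imwrite("pics/s8.png",np.clip(b*1.7,0,255).astype(np.uint8))
E
```

```text
20.35 tcp [ 569.06 -133.68   -6.81] F [-1.18  0.1  -0.94] M [ 0.01 -0.02 -0.06] | bar in hook x,y(rel) 78.53228339846387 -4.568942918020036 yaw -0.10475424573052532 open 28.685466608669078
```

View pics/s8.png

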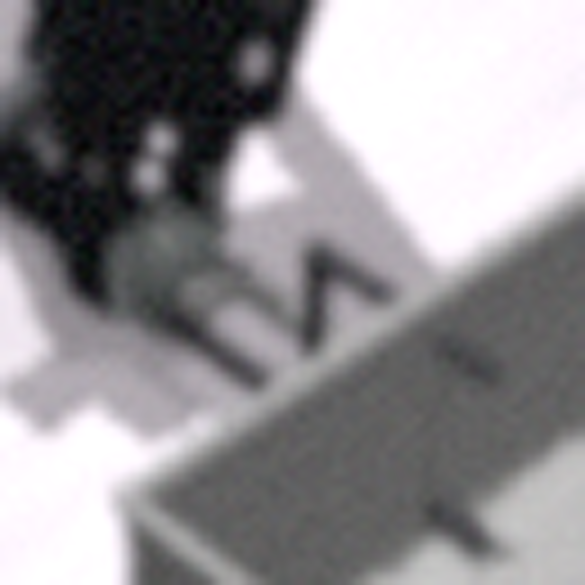

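The dark gate lies straight and parallel to the spine, so it is shut, and the bar runs into the hook's middle behind the basket rim. I'll lower 4 mm more and release.

Call:
send_rows(
  deltas=[
    {"slide": [0, 0, -2], "twist": [0, 0, 0]},
    {"slide": [0, 0, -4], "twist": [0, 0, 0]},
    {"slide": [0, 0, -4], "twist": [0, 0, 0]},
  ],
)

```text
t: 20.85
tcp_pos: [569.4, -133.8, -10.4]
tool_rot: [[0.105, -0.001, -0.995], [0.995, 0.0, 0.105], [0.0, -1.0, 0.001]]
force: [0.1, -0.5, -1.5]
opening: 28.9
```

Call:
send_rows(
  deltas=[
    {"slide": [0, 0, 0], "twist": [0, 0, 0]},
    {"slide": [0, 0, 0], "twist": [0, 0, 0]},
    {"slide": [0, 0, 0], "twist": [0, 0, 0]},
    {"slide": [0, 0, 0], "twist": [0, 0, 0]},
    {"slide": [0, 0, 0], "twist": [0, 0, 0]},
  ],
  gripper=0.3,
)

```text
t: 21.35
tcp_pos: [569.8, -134.0, -9.9]
tool_rot: [[0.105, 0.0, -0.995], [0.995, -0.0, 0.105], [-0.0, -1.0, -0.0]]
force: [-0.1, -0.2, -1.0]
opening: 55.5
```

Call:
send_rows(
  deltas=[
    {"slide": [0, 0, 5], "twist": [0, 0, 0]},
    {"slide": [0, 0, 15], "twist": [0, 0, 0]},
    {"slide": [0, 0, 30], "twist": [0, 0, 0]},
    {"slide": [0, 0, 50], "twist": [0, 0, 0]},
    {"slide": [0, 0, 80], "twist": [0, 0, 0]},
    {"slide": [0, 0, 110], "twist": [0, 0, 0]},
    {"slide": [-40, 10, 130], "twist": [0, 0, 0]},
    {"slide": [-85, 20, 140], "twist": [0, 0, 0]},
    {"slide": [-130, 30, 150], "twist": [0, 0, 0]},
    {"slide": [-150, 30, 150], "twist": [0, 0, 0]},
  ],
)

```text
t: 22.35
tcp_pos: [417.4, -102.9, 142.0]
tool_rot: [[0.104, 0.002, -0.995], [0.995, -0.001, 0.104], [-0.001, -1.0, -0.002]]
force: [0.4, -0.9, 0.5]
opening: 55.0
```

```bash
python3 - <<'E'
from h import *
rel()
f=grab("top"); s=grab("scene")
for c,n,fr in (("top","clip",f),("scene","clip",s),("top","bottle",f),("top","dish",f),("top","beaker",f)):
    W=world(fr)
    for r in ctrl.regions_of(c,n):
        p=W[r["mask"]&(fr["range_z"]>0)]; print(c,n,round(r["p"],2),np.array(r["bbox"]),np.median(p,0))
a=cv2.resize(f["pixels"][125:225,280:350,::-1],(420,600),interpolation=cv2.INTER_CUBIC)
b=cv2.resize(s["pixels"][220:320,240:300,::-1],(360,600),interpolation=cv2.INTER_CUBIC)
cv2.imwrite("pics/s9.png",np.clip(np.hstack([a,b])*1.6,0,255).astype(np.uint8))
E
```

```text
22.35 tcp [ 417.44 -102.87  141.99] F [ 0.44 -0.89  0.45] M [-0.04 -0.02 -0.03] | bar in hook x,y(rel) 232.55663069918896 -19.290410124549073 yaw -0.10407727487363672 open 54.984020160128516
top clip 0.8 [226.8 253.2  33.7  50.9] [384.28 122.65  29.04]
top clip 0.63 [147.4 209.4  41.9  11.9] [530.16 339.33  20.71]
top clip 0.59 [317.5 188.8  17.3  35.4] [ 579.1 -134.2   24.7]
scene clip 0.73 [263.3 257.8  22.8  10.4] [ 577.16 -141.29   23.77]
scene clip 0.56 [274.  195.8  27.   26.7] [393.93 115.8   22.41]
scene clip 0.55 [345.8 182.4  24.4  19.9] [534.25 326.44  17.7 ]
top bottle 0.97 [134.7 152.6  26.4  31.1] [678.46 381.16 106.25]
top dish 0.61 [416.3 238.8  27.6  28.3] [ 454.64 -421.36   15.55]
top beaker 0.7 [373.8 254.9  19.2  22.5] [ 399.08 -307.57   22.16]
top beaker 0.49 [317.  190.6  17.4  42.1] [ 577.38 -133.61   24.93]
```

View pics/s9.png

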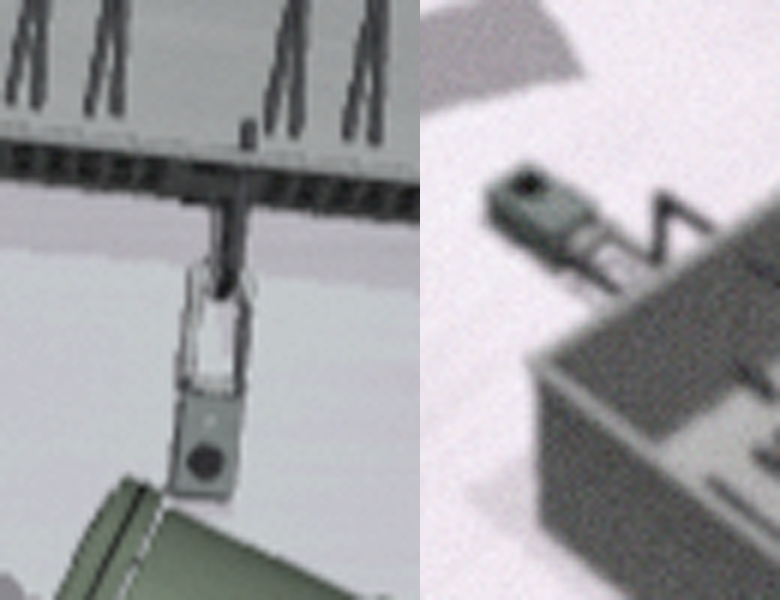

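The logger lies clipped, with the bar inside the hook at its crown end (220,285) and the dark gate straight on the right side, shut. The bottle, dish and beaker have not moved. I'll hand the job in.

```bash
python3 -c "from rig import ctrl; print(ctrl.close_job())"
```

```text
the job is handed in; nothing more can be done
None
```

The logger is clipped onto the eye's upright bar and the job is handed in, at about 22 s of the 58 s allowed.

**What I did**
1. I gripped the smaller grey logger and felt the bar with the end of the hook (about 5 N).
2. I went round on the +y side and pressed the gate in to its stop (about 4 N).
3. I drew the hook back until the side force and torque dropped to about zero, which I took as the gate snapping shut.
4. I tugged at 7.2 to 8.3 N for more than half a second. Sideways friction on the bar adds a little, so the total was roughly 8.5 to 9 N.
5. I eased off, lowered the logger, let go and moved the arm away.

**Last checks**
- The final pictures show the bar inside the hook at its crown end, with the gate straight and shut.
- The bottle, dish and beaker are within about 2 mm of where they started, and nothing touches the robot.

**What disagreed**
- **Fingertip height:** the real fingertips were about 24 mm above the reported TCP, not 11 mm below it as described. My first grasp therefore closed in the air above the box and moved nothing. I corrected it using the depth camera.
- **Bar position in y:** the gate stop came about 3 mm from where the picture put it, so the bar's y position came from touch.
- **Gate release point:** the side force dropped when the bar was at about x = 75 mm in the hook's frame by my estimate, a little before the stated 77 to 80 mm.

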